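# Load and level the tilting shelf, and hold the level down

## Robot

A 7-joint arm with a two-finger parallel gripper is mounted at the origin on the work surface. World frame = base frame: x ahead of the robot, y to its left, z up, the work surface at z = 0. Lengths are in m, angles in rad, forces in N, time in s.
With the tool pointing down it reaches from about 0.35 to 0.9 m from the base axis. Payload 19.9 kg.
Tool frame: the origin (TCP) lies midway between the tips of the shut fingers; the grasp point (between the pads) lies 19 mm behind it; y points along the fingers, x is the direction in which the jaws open and shut, and the axes are right-handed (so a half turn about y gives the same grasp; the last joint's range is limited). The gripper opens to 85 mm and grips with 20 to 120 N. Pads are 22 mm wide; open, the fingers measure 114 mm over their backs; the gripper's body (76 mm by 85 mm) begins 54 mm behind the grasp point. The pads swing forward as they close: fully open they stand 13 mm farther back than shut.
Start: joints at [-1.359, 0.417, -0.01, 1.614, 0.005, 1.111, -0.053], TCP at [0.157, 0.605, 0.231] pointing down, gripper open.
Joint ranges: [-2.81, 2.81], [-0.39, 2.02], [-1.27, 1.25], [0.06, 2.57], [-1.19, 4.33], [0.19, 2], [-2.82, 2.82]. Speed limits (rad/s): [1.89, 1.89, 2.39, 2.39, 3.01, 3.01, 3.01].

## Interface

Orientations are given as [roll, pitch, yaw] about the fixed x, y, z axes, in that order (R = Rz(yaw) Ry(pitch) Rx(roll)).
In Python, from bench import ctrl, cams gives the robot as it stands.
- The arm moves only by the tool apply_moves, never from a script. Its argument "deltas" is a list of rows, each a list of 5 numbers: the shift along the tool's x, y, z in m, then the turn about the tool's y in degrees, then the opening, from 0 (shut) to 1 (fully open). A call has 1 to 20 rows; each row is the pose to reach, as a shift and turn from the pose commanded when the call began, along the tool's axes at that moment; what a row does not reach only later rows make up. A row lasts 1/8 s, in which the tool goes at most 62.5 mm and 10.7 degrees, less where a joint would pass 70% of its speed; a pose out of reach is approached as far as the arm can. A call with a gripper value outside its range is refused whole. The fingers move at their own pace and stop on an object; "squeeze" is the grip in N (left out, the last holds). Time passes only in rows, so rows that repeat a pose let the fingers close. It gives the time, the measured TCP pose, the force and the opening at its end, in the units of the state.
- ctrl.read_state(): the state, without advancing time (a new reading comes with each control period).
- cams.grab_frame(name): name is "side" or "top" or "wrist"; returns the picture (420x560x3 uint8, red, green, blue); there is no depth.
- cams.calibration(name): a dict with "intrinsics" (3x3 intrinsics, pixels), "xyz" and "attitude" of the camera in the world; the wrist camera has in their place "hand_eye" (4x4, takes a point from camera to tool coordinates, whose origin is the TCP and whose axes are the tool frame's). Camera axes: x right, y up, looking along -z (the intrinsics and any distortion apply to the point x, -y, -z); pixel columns grow to the right and rows downward; lengths in m; the calibration is good to about 2 mm. A picture is of the moment at which its call begins: read the wrist's pose just before it. calibration takes no time and is no camera call.
- ctrl.finish_job(): hands the job in, once; it reports no verdict.
The state is a dict: "t": time; "joint_pos": joint angles; "joint_velocities": joint speeds; "joint_torque": joint torques, N m; "tcp_pos": TCP position; "eef_rot": TCP orientation; "force": force on the tool from outside, world axes, zero at the start; "torque": the same for the moment, N m; "opening": opening from 0.0 (shut) to 1.0 (fully open).
Only numpy, scipy, OpenCV 4.12 (cv2) and the standard library are available. Lean on these libraries where they do the work, as an engineer would, in place of code of your own. Each camera call takes 0.05 s, during which the arm holds its last target.

## Task

Stand the loose capped vial in the tray's empty square cell and lay the spirit level, bubble up, in the tray's long bay, then let go and turn the shelf's levelling foot until the bubble sits between its two lines. Let go of the foot, press down on the middle of the level's top with a light, steady push of about 10 N, and finish while still pressing, bubble still centred, so that I can tighten the lock nut. Leave the other things on the cart where they are.

Things in the scene. Friction and masses are not known exactly. Their poses are not given: they have to be found in the camera images.
- vial_center (a point): the loose vial, clear plastic, white cap, 24 mm across, 60 mm high, about 30 g, standing on the table on the robot's left; the point is its centre, 30 mm above its underside, z up its axis. (Two like vials are fixed in other cells of the tray)
- level_center (a point): spirit level: aluminium bar 24 mm wide (x), 130 long (y), 44 high (z), 180 g, on the table on the robot's right, long side roughly along world x; the point is its centre, 22 mm above its underside. The bubble tube (46 x 16 mm, two black lines across) is in the top face, centred 36 mm from the middle towards +y; the rest of the top is bare flat metal
- bubble (a joint): place of the white bubble (12 mm long) along the level's y, m: 0 midway between the lines, + towards the level's +y end, limits -0.014, 0.014. It goes to the higher end, 7 mm per 0.02 rad of tilt, settling in about 2 s. The lines stand 17 mm apart inside: the bubble is between them within 2.5 mm of 0
- bay (a point): middle of the floor of the tray's long bay, 60 mm above the table; x across it (away from the robot), y along it to the levelling foot, z up. Inside 30 mm (x) by 138 (y); walls 3 mm thick, 12 high, the long ones open over the middle 90 mm for fingers. The level may lie either way round. Tray and shelf rock as one about x, under the bay's middle: pressing there does not turn it
- cell (a point): middle of the floor of the empty square cell, at the end of the row of cells away from the foot, on the robot's side of the bay; axes and floor height as bay. Inside 33 mm (x) by 32 (y), walls 3 mm thick, 20 high. The nearest vial in the row is 75 mm along +y, centre to centre; a 10 mm high rubber block lies between
- foot_grip (a point): middle of the levelling foot's bar grip, on its turning axis, at the height to grip, beyond the bay's +y end. The black bar is 40 mm long (x), 14 thick (y), 26 high; the point is 8 mm below its top and 30 mm above the shelf plate. x and y turn with the bar
- foot (a joint): turn of the foot, rad, growing clockwise seen from above, limits -1.6, 1.6; it stays where left (0.12 N m friction). Each rad clockwise raises the foot end of the shelf by 0.02 rad: the bubble moves 7 mm towards the foot. At 0 the bar lies along the bay's x. The foot end starts low and needs 0.6 to 1.45 rad clockwise
- cup: white ceramic cup, 76 mm across, 80 mm high, far side of the table; not part of the job
- tweezers: steel tweezers, 110 mm long, lying flat, near the robot on its left; not part of the job
- jar: small capped jar with a paper label, 52 mm across, 60 mm high, left side; not part of the job
- tape: cardboard ring (empty tape core), 70 mm across, 20 mm high, near the robot on its right; not part of the job
- screwdriver: screwdriver, 160 mm long, lying on the right beyond the spirit level; not part of the job
- eraser: black rubber eraser 50 x 22 x 14 mm, far side of the table; not part of the job
Things that resemble listed ones, but are neither listed nor needed, are in the scene too. Of the things shaped like the part that bears level_center, the aluminium one is meant.

How it is judged:
By the outcome, as a careful person would: the job done as asked, in the order asked, and still so for the second after the job is handed in, while the arm keeps its last pose, push and grip.
It also fails if it takes over 72 s, if anything falls off the work surface, if the arm or the gripper's body presses on something with over 40 N, if the wrist force passes 120 N, or if a joint passes its speed limit or range.

## Working session

There is one attempt and no reset: what is moved stays moved. The work goes in short steps, Python scripts to look and compute and a tool call to move; the robot and the scene stay as the last step left them, time stands still between calls to the robot, and variables do not carry over. Pictures are saved under pics/ and viewed, and the job is handed in when it is done.

Besides the shell and the picture viewer there is one more tool, called after "Call:" as name([rows], argument=value, ...), one row to a line, values as JSON. apply_moves: Moves the arm, as the interface text tells. Its arguments: {"type":"object","properties":{"deltas":{"type":"array","items":{"type":"array","items":{"type":"number"}}},"squeeze":{"type":"number"}},"required":["deltas"]}

```bash
ls; mkdir -p pics
python3 - <<'E'
from bench import ctrl, cams
import cv2
print(ctrl.read_state())
for n in ["side","top","wrist"]:
    print(n,cams.calibration(n))
    cv2.imwrite(f"pics/{n}0.png",cams.grab_frame(n)[:,:,::-1])
E
```

```text
pics
{'t': 0.0, 'joint_pos': array([-1.35851595,  0.41797406, -0.0103133 ,  1.6141796 ,  0.0047089 ,
        1.11068898, -0.05299976]), 'joint_velocities': array([ 0.00032204, -0.00021938, -0.00109525,  0.00144006, -0.00045228,
        0.00040389,  0.00018664]), 'joint_torque': array([-2.05525535e-04, -8.64429903e+01,  6.78706001e-01, -4.34892833e+01,
        1.89934293e-02,  7.35985494e-03, -5.70336908e-05]), 'tcp_pos': array([0.15683505, 0.60464263, 0.23065789]), 'eef_rot': array([-1.57089165e+00,  1.22257390e-03,  1.31703777e+00]), 'force': array([ 0.08566657, -0.63176026, -0.47875657]), 'torque': array([ 0.03400465, -0.01203686, -0.02116763]), 'opening': 0.9994308161711469}
side {'intrinsics': array([[522.83508507,   0.        , 288.90348282],
       [  0.        , 522.83508507, 213.37948774],
       [  0.        ,   0.        ,   1.        ]]), 'xyz': array([-0.06472845, -1.01195706,  1.27598108]), 'attitude': array([ 0.7332312 , -0.00328037, -0.5739288 ])}
top {'intrinsics': array([[497.49061235,   0.        , 273.97446356],
       [  0.        , 497.49061235, 206.84741181],
       [  0.        ,   0.        ,   1.        ]]), 'xyz': array([ 0.25117273, -0.06366458,  1.36183239]), 'attitude': array([ 0.22615596,  0.00287942, -1.63231501])}
wrist {'intrinsics': array([[289.35136426,   0.        , 277.78053532],
       [  0.        , 289.35136426, 208.16894642],
       [  0.        ,   0.        ,   1.        ]]), 'hand_eye': array([[ 9.99999882e-01,  2.38092676e-04,  4.22438346e-04,
        -2.22013825e-04],
       [ 3.34879356e-04,  2.90978703e-01, -9.56729472e-01,
        -1.42311245e-01],
       [-3.50710842e-04,  9.56729501e-01,  2.90978589e-01,
         7.42940984e-02],
       [ 0.00000000e+00,  0.00000000e+00,  0.00000000e+00,
         1.00000000e+00]])}
```

View pics/top0.png

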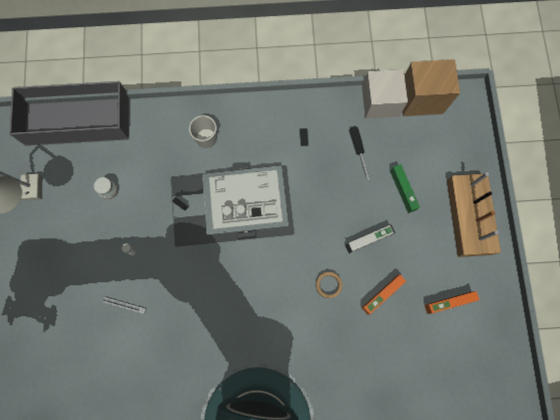

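View pics/side0.png

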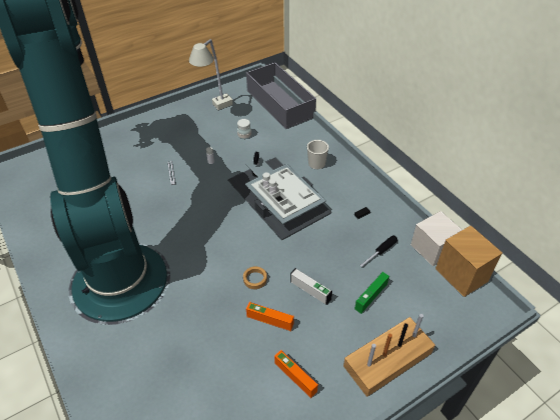

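View pics/wrist0.png

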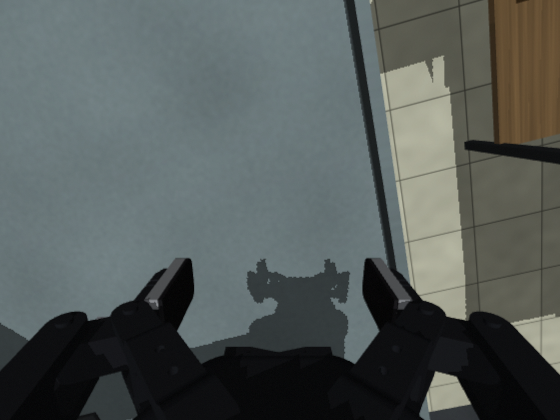

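```bash
cat > h.py <<'E'
import numpy as np, cv2
from scipy.spatial.transform import Rotation as R
from bench import ctrl, cams
def pose():
    s=ctrl.read_state(); return R.from_euler('xyz',s['eef_rot']).as_matrix(), np.array(s['tcp_pos']), s
def cam(n, st=None):
    c=cams.calibration(n); K=c['intrinsics']
    if n=='wrist':
        Rt,p=(st if st else pose()[:2]); H=c['hand_eye']
        return K, Rt@H[:3,:3], Rt@H[:3,3]+p
    return K, R.from_euler('xyz',c['attitude']).as_matrix(), np.array(c['xyz'])
def p2w(n,uv,z,st=None):
    K,Rc,t=cam(n,st); uv=np.atleast_2d(np.asarray(uv,float))
    d=np.c_[(uv[:,0]-K[0,2])/K[0,0], -(uv[:,1]-K[1,2])/K[1,1], -np.ones(len(uv))]@Rc.T
    return t+d*((z-t[2])/d[:,2])[:,None]
def w2p(n,P,st=None):
    K,Rc,t=cam(n,st); q=(np.atleast_2d(np.asarray(P,float))-t)@Rc
    return np.c_[K[0,0]*q[:,0]/-q[:,2]+K[0,2], K[1,1]*-q[:,1]/-q[:,2]+K[1,2]]
def crop(img,x0,y0,x1,y1,f,name):
    im=cv2.resize(img[y0:y1,x0:x1],None,fx=f,fy=f,interpolation=cv2.INTER_CUBIC)
    cv2.imwrite(name,im[:,:,::-1] if im.ndim==3 else im)
E
python3 - <<'E'
from h import *
t=cv2.imread('pics/top0.png')[:,:,::-1]
crop(t,160,150,300,250,5.5,'pics/t_tray.png')
crop(t,80,225,220,325,4,'pics/t_vial.png')
crop(t,300,200,420,320,5,'pics/t_lev.png')
s=cv2.imread('pics/side0.png')[:,:,::-1]
crop(s,220,130,340,240,5,'pics/s_tray.png')
E
```

```text
(no output)
```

View pics/t_tray.png

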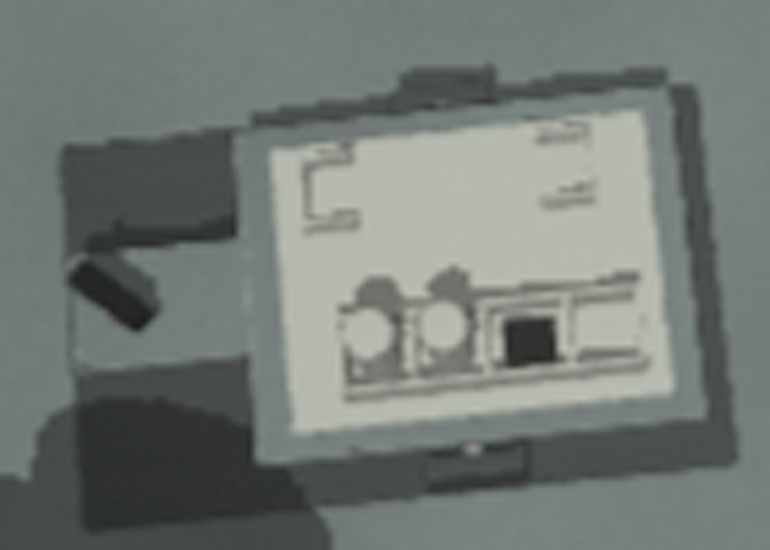

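View pics/t_vial.png

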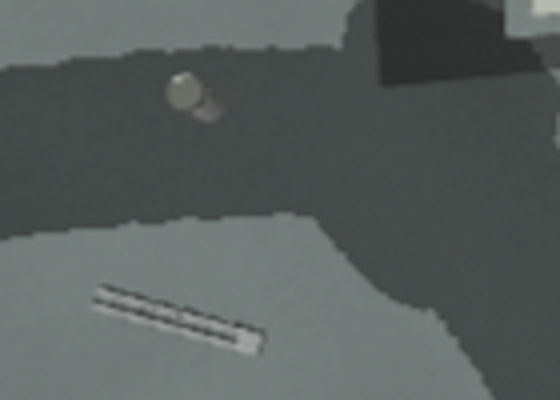

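View pics/t_lev.png

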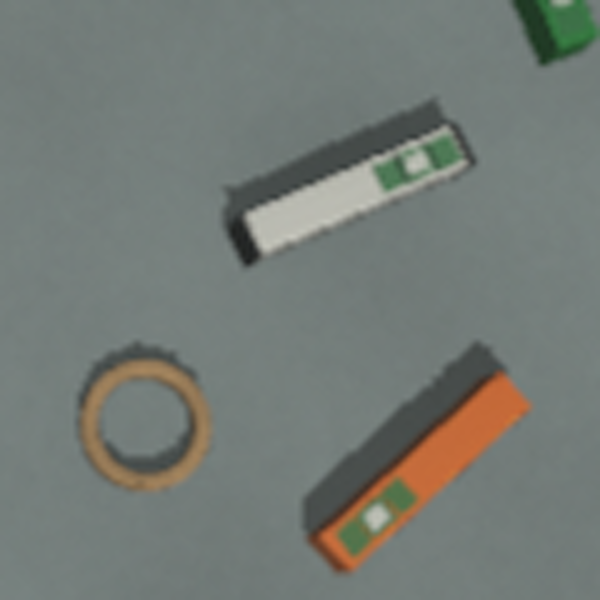

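View pics/s_tray.png

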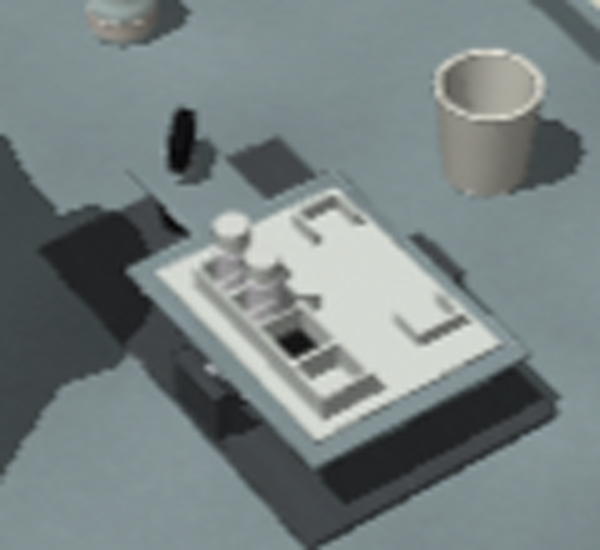

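Run:
```python
from h import *
np.set_printoptions(precision=4,suppress=True)
f=lambda c:(np.array(c,float)/5.5+[160,150])-0.4
print(w2p('top',[[0,0,0],[0.157,.605,.23]]))
print('side walls of bay top z.072')
c=[(303,165),(306,230),(590,125),(595,205)]
print(p2w('top',f(c),0.072))
print('white tray corners', p2w('top',f([(270,150),(645,112),(675,393),(292,435)]),0.06))
print('foot bar top', p2w('top',f([(90,262),(155,312),(70,280),(138,330)]),0.0))
print('vials caps', p2w('top',f([(372,335),(447,325)]),0.12))
print('cell', p2w('top',f([(575,298),(637,290),(643,350),(580,358)]),0.08))
print('block', p2w('top',f([(530,340)]),0.07))
g=lambda c:(np.array(c,float)/4+[80,225])-0.4
print('vial cap',p2w('top',g([(185,92)]),0.06),'bottom',p2w('top',g([(210,110)]),0.0))
l=lambda c:(np.array(c,float)/5+[300,200])-0.4
q=p2w('top',l([(243,213),(450,125),(472,160),(262,255)]),0.044)
print('level',q, q.mean(0), np.linalg.norm(q[0]-q[1]),np.linalg.norm(q[1]-q[2]))
print('tube',p2w('top',l([(418,163)]),0.044))
```

```text
[[256.6704 423.6446]
 [-30.8197 385.4993]]
side walls of bay top z.072
[[ 0.6328  0.0766  0.072 ]
 [ 0.5998  0.0763  0.072 ]
 [ 0.6444 -0.0649  0.072 ]
 [ 0.6036 -0.065   0.072 ]]
white tray corners [[ 0.6451  0.094   0.06  ]
 [ 0.6531 -0.0926  0.06  ]
 [ 0.5102 -0.0982  0.06  ]
 [ 0.501   0.088   0.06  ]]
foot bar top [[0.6092 0.1954 0.    ]
 [0.5807 0.1627 0.    ]
 [0.6003 0.2058 0.    ]
 [0.5718 0.1716 0.    ]]
vials caps [[0.5344 0.0422 0.12  ]
 [0.537  0.0072 0.12  ]]
cell [[ 0.5557 -0.0527  0.08  ]
 [ 0.5578 -0.0827  0.08  ]
 [ 0.5281 -0.0837  0.08  ]
 [ 0.5261 -0.0534  0.08  ]]
block [[ 0.5386 -0.0297  0.07  ]]
vial cap [[0.4646 0.3184 0.06  ]] bottom [[0.4608 0.3188 0.    ]]
level [[ 0.4449 -0.2706  0.044 ]
 [ 0.4857 -0.3864  0.044 ]
 [ 0.4659 -0.396   0.044 ]
 [ 0.4218 -0.2786  0.044 ]] [ 0.4546 -0.3329  0.044 ] 0.12278946832454989 0.021981610199534735
tube [[ 0.4661 -0.3669  0.044 ]]
```

```bash
cat >> h.py <<'E'
def delta(target,yaw_deg,pos=None,yaw0=None):
    """tool-frame shift/turn from current pose to target (world) and yaw"""
    Rt,p,s=pose()
    d=Rt.T@(np.array(target)-p); y0=np.degrees(s['eef_rot'][2])
    print('delta mm',np.round(d*1000,1),'turn', round(-(yaw_deg-y0),2),'(mod 360)')
def show():
    s=ctrl.read_state()
    print('t',round(s['t'],2),'tcp',np.round(s['tcp_pos'],4),'rpy',np.round(np.degrees(s['eef_rot']),2),'F',np.round(s['force'],2),'op',round(float(s['opening']),3),'q',np.round(s['joint_pos'],2))
E
python3 - <<'E'
from h import *
np.set_printoptions(precision=4,suppress=True)
delta([.464,.318,.15],2.4)
s=cv2.imread('pics/side0.png')[:,:,::-1]
crop(s,180,130,260,190,8,'pics/s_v.png')
print(w2p('side',[[.464,.318,.06],[.464,.318,0],[.542,-.068,.06],[.62,.006,.06]]))
E
```

```text
delta mm [-200.4   81.  -369.3] turn 73.06 (mod 360)
[[208.8629 148.1304]
 [210.6994 160.798 ]
 [286.6972 207.0772]
 [294.4649 183.8109]]
```

View pics/s_v.png

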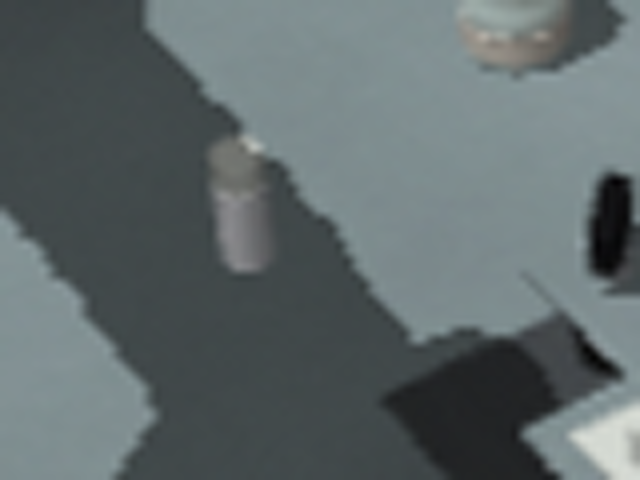

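The side view puts the vial's cap at about (209,149), against (209,148) predicted from the top view, so the two agree. I'll move above it.

Call:
apply_moves([
  [-0.2,0.08,-0.369,73,1],
  [-0.2,0.08,-0.369,73,1],
  [-0.2,0.08,-0.369,73,1],
  [-0.2,0.08,-0.369,73,1],
  [-0.2,0.08,-0.369,73,1],
  [-0.2,0.08,-0.369,73,1],
  [-0.2,0.08,-0.369,73,1],
  [-0.2,0.08,-0.369,73,1],
  [-0.2,0.08,-0.369,73,1],
  [-0.2,0.08,-0.369,73,1],
  [-0.2,0.08,-0.369,73,1],
], squeeze=25)

```text
t: 1.52
tcp_pos: [0.4634, 0.3195, 0.1515]
eef_rot: [-1.57, -0.0, 0.045]
force: [-0.5, 0.1, -0.8]
opening: 1.002
```

Run:
```python
from h import *
show()
st=pose()[:2]
im=cams.grab_frame('wrist'); crop(im,0,0,560,420,1,'pics/w1.png')
np.save('st1.npy',np.c_[st[0],st[1]])
print(w2p('wrist',[[.464,.318,.06],[.464,.318,0]],st))
```

```text
t 1.52 tcp [0.4634 0.3195 0.1515] rpy [-89.98  -0.     2.56] F [-0.52  0.09 -0.85] op 1.002 q [-0.95  0.42  0.37  1.86 -0.19  0.9  -0.45]
[[278.75473939 213.10616121]
 [278.49616973 195.55278133]]
```

View pics/w1.png

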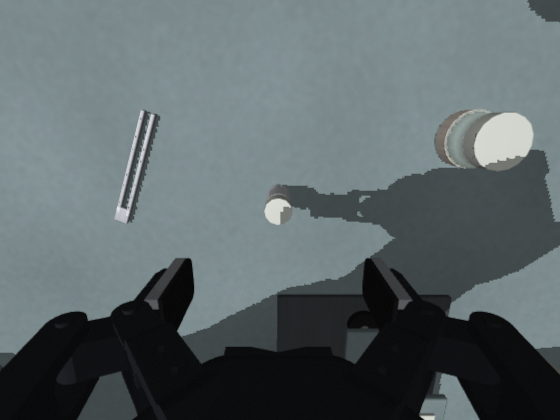

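Run:
```python
from h import *
a=np.load('st1.npy'); st=(a[:,:3],a[:,3])
im=cv2.imread('pics/w1.png')
v=im[180:240,250:310].min(2); ys,xs=np.where(v>150); print(xs.min()+250,xs.max()+250,ys.min()+180,ys.max()+180)
c=[(xs.min()+xs.max())/2+250,(ys.min()+ys.max())/2+180]
w=p2w('wrist',c,.06,st)[0]; print(c,w)
delta([w[0],w[1],.023],2.4)
```

```text
264 290 199 224
[np.float64(277.0), np.float64(211.5)] [0.46244997 0.31936272 0.06      ]
delta mm [ -1.  128.4   0. ] turn 0.14 (mod 360)
```

Call:
apply_moves([
  [-0.001,0.06,0,0,1],
  [-0.001,0.1,0,0,1],
  [-0.001,0.12,0,0,1],
  [-0.001,0.128,0,0,1],
  [-0.001,0.128,0,0,0.2],
  [-0.001,0.128,0,0,0],
  [-0.001,0.128,0,0,0],
  [-0.001,0.128,0,0,0],
  [-0.001,0.128,0,0,0],
], squeeze=25)

```text
t: 2.7
tcp_pos: [0.4632, 0.319, 0.024]
eef_rot: [-1.57, -0.001, 0.043]
force: [-2.1, -1.2, 8.0]
opening: 0.277
```

Call:
apply_moves([
  [0,0,0,0,0],
  [0,-0.06,0,0,0],
  [0,-0.12,0,0,0],
  [0,-0.15,0,0,0],
  [0,-0.15,0,0,0],
])

```text
t: 3.32
tcp_pos: [0.4638, 0.3194, 0.1758]
eef_rot: [-1.568, -0.003, 0.043]
force: [0.3, -0.2, -1.1]
opening: 0.273
```

Run:
```python
from h import *
show()
im=cams.grab_frame('wrist'); crop(im,0,0,560,420,1,'pics/w2.png')
delta([.542,-.068,.174],2.4)
```

```text
t 3.33 tcp [0.4638 0.3194 0.1758] rpy [-89.83  -0.18   2.46] F [ 0.34 -0.19 -1.07] op 0.273 q [-0.97  0.38  0.38  1.84 -0.17  0.95 -0.46]
delta mm [ 6.22e+01 -3.00e-01 -3.90e+02] turn 0.07 (mod 360)
```

View pics/w2.png

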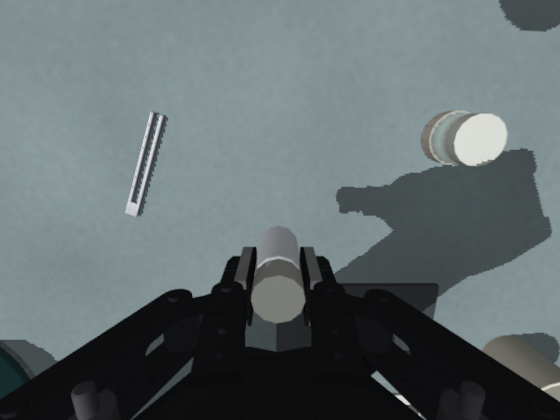

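Call:
apply_moves([
  [0.03,-0.005,-0.0625,0,0],
  [0.06,-0.005,-0.125,0,0],
  [0.06,-0.005,-0.188,0,0],
  [0.06,-0.005,-0.25,0,0],
  [0.06,-0.005,-0.312,0,0],
  [0.06,-0.005,-0.375,0,0],
  [0.06,-0.005,-0.43,0,0],
  [0.06,-0.005,-0.46,0,0],
  [0.06,-0.005,-0.46,0,0],
  [0.06,-0.005,-0.46,0,0],
])

```text
t: 4.62
tcp_pos: [0.5422, -0.1375, 0.1774]
eef_rot: [-1.57, 0.002, 0.043]
force: [-0.2, 0.8, -0.7]
opening: 0.27
```

Run:
```python
from h import *
show()
st=pose()[:2]
im=cams.grab_frame('wrist'); crop(im,0,0,560,420,1,'pics/w3.png')
np.save('st3.npy',np.c_[st[0],st[1]])
print(w2p('wrist',[[.542,-.068,.06],[.62,.006,.06]],st))
```

```text
t 4.62 tcp [ 0.5422 -0.1375  0.1774] rpy [-89.98   0.09   2.48] F [-0.23  0.84 -0.7 ] op 0.27 q [-0.23  0.4   0.54  1.85 -0.24  0.96  0.45]
[[281.488487   125.57300995]
 [384.17347817  32.95467155]]
```

View pics/w3.png

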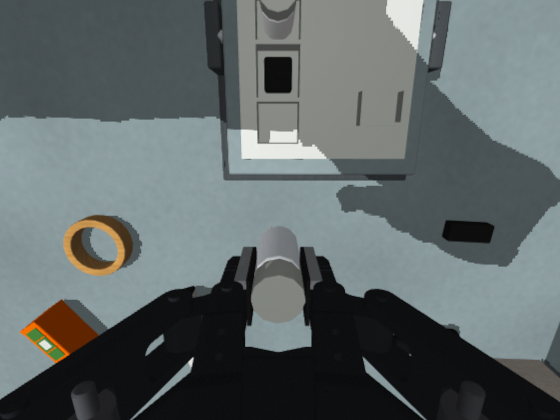

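Run:
```python
from h import *
im=cv2.imread('pics/w3.png')[:,:,::-1]
crop(im,215,0,445,185,3.2,'pics/w3c.png')
```

```text
(no output)
```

View pics/w3c.png

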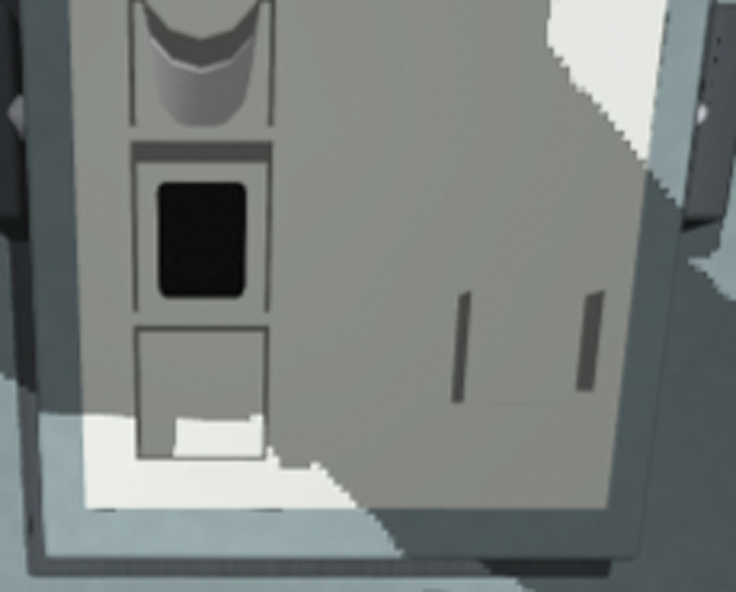

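Run:
```python
from h import *
a=np.load('st3.npy'); st=(a[:,:3],a[:,3])
f=lambda c:(np.array(c,float)/3.2+[215,0])-0.35
w=p2w('wrist',f([(134,325),(270,325),(270,460),(134,460)]),.08,st); print(w,w.mean(0))
w=p2w('wrist',f([(137,328),(267,328),(267,457),(137,457)]),.06,st); print(w,w.mean(0))
print('bay inner bottom-left/right walls',p2w('wrist',f([(452,402),(577,390),(593,390),(463,402)]),.072,st))
print(p2w('wrist',f([(452,402),(577,390),(593,390),(463,402)]),.06,st))
delta([.5415,-.068,.105],2.4)
```

```text
[[ 0.52147911 -0.05030297  0.08      ]
 [ 0.55453412 -0.04888281  0.08      ]
 [ 0.55659775 -0.08096019  0.08      ]
 [ 0.52217517 -0.08244054  0.08      ]] [ 0.53869654 -0.06564663  0.08      ]
[[ 0.52084897 -0.0498751   0.06      ]
 [ 0.55511204 -0.04840301  0.06      ]
 [ 0.55721716 -0.0816122   0.06      ]
 [ 0.52160079 -0.08314386  0.06      ]] [ 0.53869474 -0.06575854  0.06      ]
bay inner bottom-left/right walls [[ 0.60302416 -0.0649464   0.072     ]
 [ 0.63466707 -0.06062682  0.072     ]
 [ 0.63876303 -0.06045076  0.072     ]
 [ 0.60585053 -0.0648249   0.072     ]]
[[ 0.60613999 -0.06499526  0.06      ]
 [ 0.63931573 -0.06046643  0.06      ]
 [ 0.6436101  -0.06028184  0.06      ]
 [ 0.60910328 -0.06486787  0.06      ]]
delta mm [ 2.3 72.6 69.1] turn 0.13 (mod 360)
```

Call:
apply_moves([
  [-0.003,0,0.06,0,0],
  [-0.003,0,0.0715,0,0],
  [-0.003,0.02,0.0715,0,0],
  [-0.003,0.05,0.0715,0,0],
  [-0.003,0.07,0.0715,0,0],
  [-0.003,0.083,0.0715,0,0],
  [-0.003,0.09,0.0715,0,0],
  [-0.003,0.0905,0.0715,0,0],
  [-0.003,0.0905,0.0715,0,0],
])

```text
t: 5.8
tcp_pos: [0.5368, -0.067, 0.0884]
eef_rot: [-1.571, -0.001, 0.043]
force: [0.7, -0.7, -0.7]
opening: 0.275
```

Run:
```python
from h import *
show()
im=cams.grab_frame('wrist'); crop(im,0,0,560,420,1,'pics/w4.png')
im=cams.grab_frame('side'); crop(im,200,80,380,240,3.5,'pics/s4.png')
```

```text
t 5.8 tcp [ 0.5368 -0.067   0.0884] rpy [-9.001e+01 -5.000e-02  2.460e+00] F [ 0.69 -0.67 -0.66] op 0.275 q [-0.31  0.49  0.47  1.95 -0.31  0.77  0.38]
```

View pics/w4.png

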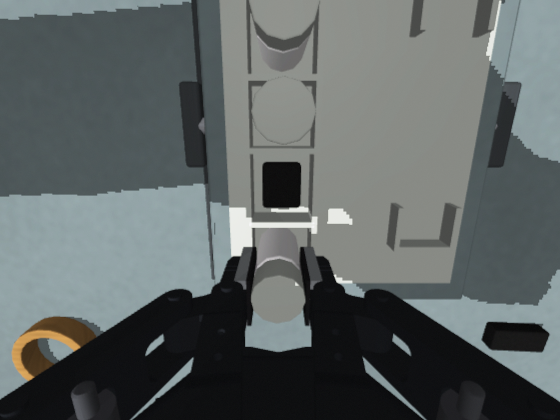

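View pics/s4.png

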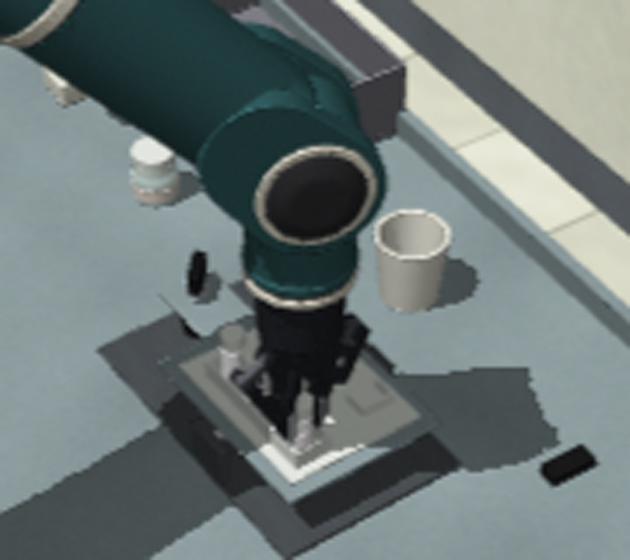

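Call:
apply_moves([
  [0.002,0,0.001,0,0],
  [0.002,0.002,0.001,0,0],
  [0.002,0.003,0.001,0,0],
  [0.002,0.003,0.001,0,0],
])

```text
t: 6.4
tcp_pos: [0.5387, -0.0658, 0.0853]
eef_rot: [-1.571, -0.001, 0.043]
force: [-2.4, 2.0, 11.1]
opening: 0.273
```

Call:
apply_moves([
  [0,0,0,0,0.6],
  [0,0,0,0,0.6],
  [0,0,0,0,0.6],
  [0,0,0,0,0.6],
  [0,-0.03,0,0,0.6],
  [0,-0.08,0,0,0.6],
  [0,-0.12,0,0,0.6],
  [0,-0.12,0,0,0.6],
])

```text
t: 7.4
tcp_pos: [0.5398, -0.0661, 0.2075]
eef_rot: [-1.571, -0.005, 0.043]
force: [-0.6, 0.4, -0.2]
opening: 0.598
```

Run:
```python
from h import *
show()
st=pose()[:2]
im=cams.grab_frame('wrist'); crop(im,0,0,560,420,1,'pics/w5.png')
np.save('st5.npy',np.c_[st[0],st[1]])
np.set_printoptions(precision=1,suppress=True)
print(w2p('wrist',[[.5387,-.0657,.12],[.5387,-.0657,.06]],st))
```

```text
t 7.4 tcp [ 0.5398 -0.0661  0.2075] rpy [-89.99  -0.27   2.46] F [-0.58  0.44 -0.22] op 0.598 q [-0.38  0.33  0.54  1.86 -0.2   1.    0.29]
[[276.3 212.3]
 [276.3 194.6]]
```

View pics/w5.png

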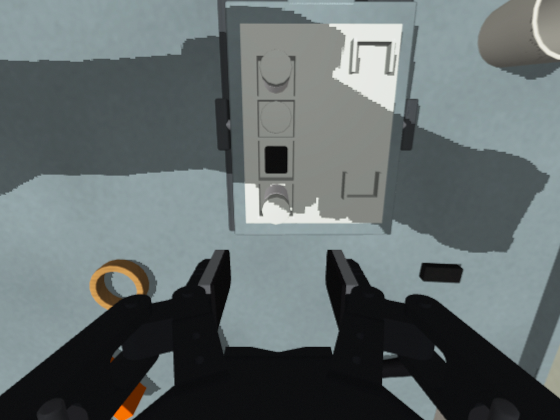

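Run:
```python
from h import *
im=cv2.imread('pics/w5.png')[:,:,::-1]
crop(im,230,20,410,240,2.7,'pics/w5c.png')
crop(im,335,25,410,85,10,'pics/w5d.png')
crop(im,335,160,395,210,10,'pics/w5e.png')
```

```text
(no output)
```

View pics/w5c.png

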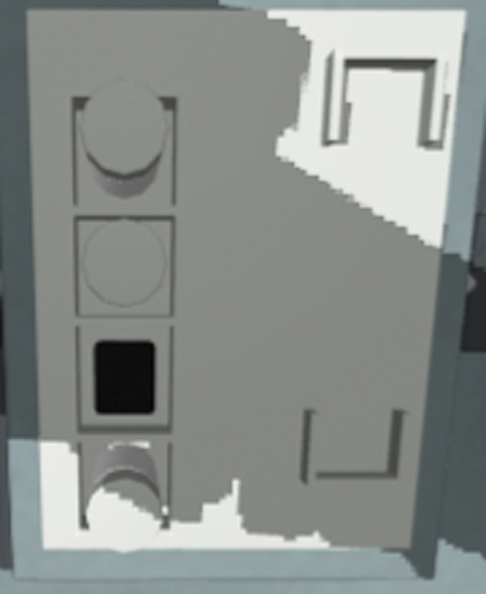

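View pics/w5d.png

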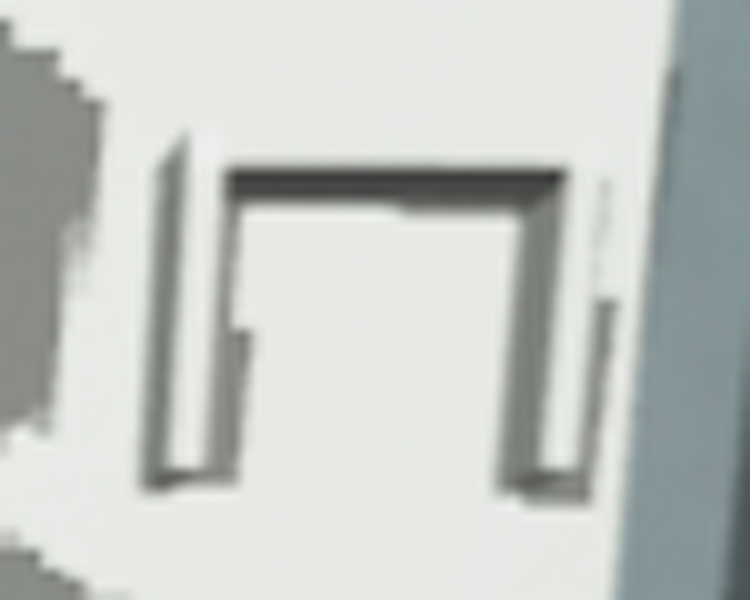

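View pics/w5e.png

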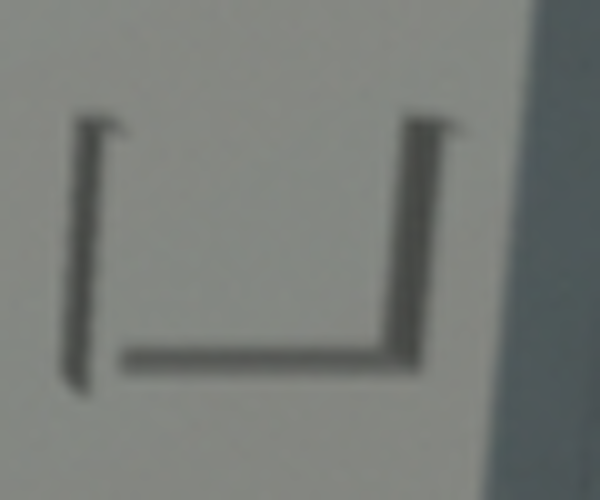

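Run:
```python
from h import *
np.set_printoptions(precision=4,suppress=True)
a=np.load('st5.npy'); st=(a[:,:3],a[:,3])
T=p2w('wrist',np.array([(226,172),(566,172)])/10+[335,25]-.45,.0708,st)
B=p2w('wrist',np.array([(118,374),(420,374)])/10+[335,160]-.45,.0732,st)
print(T,B,'c',(T.mean(0)+B.mean(0))/2, T.mean(0)-B.mean(0), T[1]-T[0],B[1]-B[0])
d=T.mean(0)-B.mean(0); print('yaw',np.degrees(np.arctan2(-d[0],d[1])))
# foot bar from top0
f=lambda c:(np.array(c,float)/5.5+[160,150])-0.4
im=cv2.imread('pics/top0.png')[:,:,::-1]
crop(im,165,185,205,215,18,'pics/t_foot.png')
im=cv2.imread('pics/side0.png')[:,:,::-1]
crop(im,235,140,285,190,12,'pics/s_foot.png')
delta([.4546-.002,-.3329+.001,.2],-160.6)
```

```text
[[0.6025 0.0751 0.0708]
 [0.6317 0.0764 0.0708]] [[ 0.6079 -0.0619  0.0732]
 [ 0.6378 -0.0607  0.0732]] c [0.62   0.0072 0.072 ] [-0.0057  0.1371 -0.0024] [0.0293 0.0013 0.    ] [0.0299 0.0012 0.    ]
yaw 2.4011291961228514
delta mm [ -97.7    5.5 -262.1] turn 163.07 (mod 360)
```

View pics/t_foot.png

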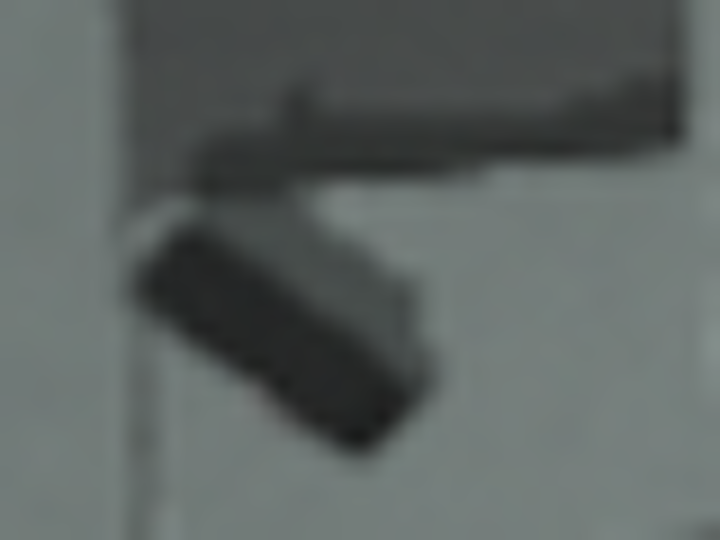

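View pics/s_foot.png

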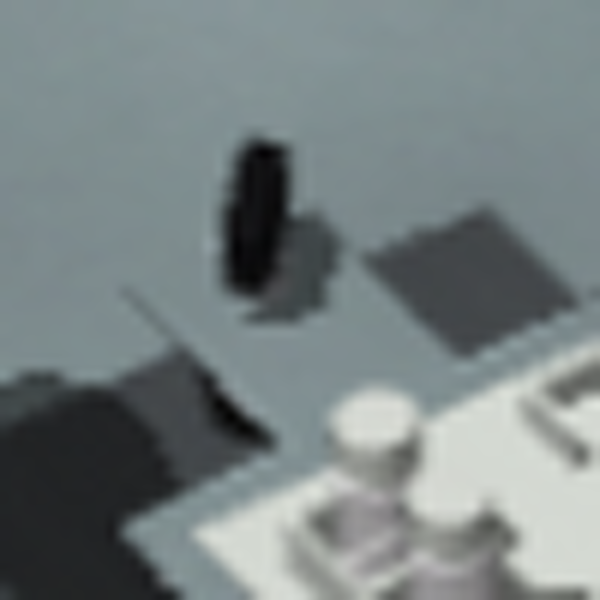

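Call:
apply_moves([
  [-0.03,0,-0.05,10,1],
  [-0.06,0,-0.1,20,1],
  [-0.09,0,-0.15,30,1],
  [-0.098,0,-0.2,40,1],
  [-0.098,0,-0.262,50,1],
  [-0.098,0,-0.262,60,1],
  [-0.098,0,-0.262,70,1],
  [-0.098,0,-0.262,80,1],
  [-0.098,0,-0.262,90,1],
  [-0.098,0,-0.262,100,1],
  [-0.098,0,-0.262,110,1],
  [-0.098,0,-0.262,120,1],
  [-0.098,0,-0.262,130,1],
  [-0.098,0,-0.262,140,1],
  [-0.098,0,-0.262,150,1],
  [-0.098,0,-0.262,160,1],
  [-0.098,0,-0.262,163,1],
  [-0.098,0,-0.262,163,1],
])

```text
t: 9.7
tcp_pos: [0.4514, -0.3318, 0.2039]
eef_rot: [-1.571, -0.001, -2.802]
force: [-1.1, 0.2, 0.2]
opening: 0.998
```

Run:
```python
from h import *
show()
st=pose()[:2]
im=cams.grab_frame('wrist'); crop(im,0,0,560,420,1,'pics/w6.png')
np.save('st6.npy',np.c_[st[0],st[1]])
np.set_printoptions(precision=1,suppress=True)
print(w2p('wrist',[[.4546,-.3329,.044]],st))
```

```text
t 9.7 tcp [ 0.4514 -0.3318  0.2039] rpy [-9.0030e+01 -8.0000e-02 -1.6053e+02] F [-1.09  0.17  0.22] op 0.998 q [-0.28  0.63  1.21  1.83 -0.65  1.15 -1.65]
[[274.9 190.7]]
```

View pics/w6.png

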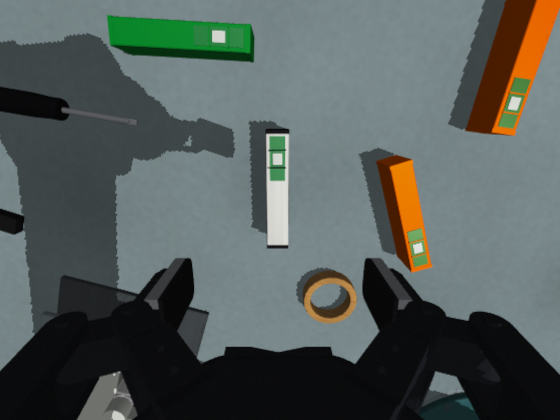

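Run:
```python
from h import *
im=cv2.imread('pics/w6.png')[:,:,::-1]
crop(im,240,115,320,260,5,'pics/w6c.png')
np.set_printoptions(precision=4,suppress=True)
```

```text
(no output)
```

View pics/w6c.png

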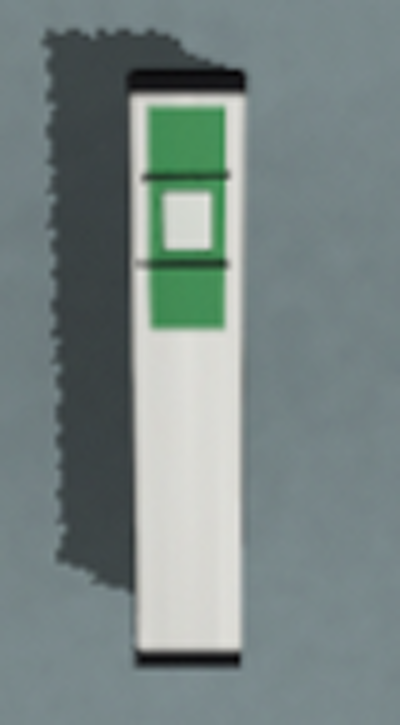

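Run:
```python
from h import *
np.set_printoptions(precision=4,suppress=True)
a=np.load('st6.npy'); st=(a[:,:3],a[:,3])
f=lambda c:(np.array(c,float)/5+[240,115]-.4)
q=p2w('wrist',f([(128,72),(246,72),(242,666),(135,666),(133,370),(244,370)]),.044,st)
print(q, q[:4].mean(0), 'mid pair',q[4:].mean(0))
n=np.linalg.norm; print(n(q[0]-q[1]),n(q[2]-q[3]),n(q[0]-q[3]))
t=(q[0]+q[1])/2;b=(q[2]+q[3])/2; d=t-b; print('len',n(d),'dir',np.degrees(np.arctan2(d[1],d[0])),'yaw',np.degrees(np.arctan2(d[1],d[0]))-90)
l=p2w('wrist',f([(187,177),(187,263),(187,222)]),.044,st); print(n(l[0]-l[1]),'bubble from mid', (l[2]-(l[0]+l[1])/2)@d/n(d), 'tube mid from centre', ((l[0]+l[1])/2-(t+b)/2)@d/n(d))
c=(t+b)/2
delta([c[0],c[1],.014],np.degrees(np.arctan2(d[1],d[0]))-90)
```

```text
[[ 0.4849 -0.3898  0.044 ]
 [ 0.4625 -0.3977  0.044 ]
 [ 0.4185 -0.2749  0.044 ]
 [ 0.4415 -0.2668  0.044 ]
 [ 0.4641 -0.3319  0.044 ]
 [ 0.4418 -0.3398  0.044 ]] [ 0.4518 -0.3323  0.044 ] mid pair [ 0.4529 -0.3359  0.044 ]
0.023781112868938508 0.024353306775372237 0.13044433351710252
len 0.1304471402327825 dir -70.44540358346072 yaw -160.44540358346072
0.017721450294063235 bubble from mid -0.0003366415390583361 tube mid from centre 0.03552306893364955
delta mm [ -0.4 190.1   0.7] turn -0.03 (mod 360)
```

Call:
apply_moves([
  [0,0.06,0,0,1],
  [0,0.12,0,0,1],
  [0,0.165,0,0,1],
  [0,0.185,0,0,1],
  [0,0.19,0,0,1],
  [0,0.19,0,0,0.2],
  [0,0.19,0,0,0],
  [0,0.19,0,0,0],
  [0,0.19,0,0,0],
  [0,0.19,0,0,0],
], squeeze=60)

```text
t: 11.0
tcp_pos: [0.4521, -0.332, 0.0156]
eef_rot: [-1.57, 0.001, -2.802]
force: [-2.3, 3.1, 10.6]
opening: 0.271
```

Run:
```python
from h import *
show()
```

```text
t 11.0 tcp [ 0.4521 -0.332   0.0156] rpy [-8.9980e+01  5.0000e-02 -1.6053e+02] F [-2.28  3.12 10.57] op 0.271 q [-0.1   0.84  0.93  1.93 -0.92  0.85 -1.47]
```

Call:
apply_moves([
  [0,-0.04,0,0,0],
  [0,-0.1,0,0,0],
  [-0.03,-0.15,-0.03,-10,0],
  [-0.06,-0.165,-0.06,-20,0],
  [-0.1,-0.165,-0.1,-30,0],
  [-0.14,-0.165,-0.14,-40,0],
  [-0.18,-0.165,-0.18,-50,0],
  [-0.22,-0.165,-0.22,-60,0],
  [-0.25,-0.165,-0.25,-70,0],
  [-0.27,-0.165,-0.262,-80,0],
  [-0.272,-0.165,-0.264,-90,0],
  [-0.272,-0.165,-0.264,-100,0],
  [-0.272,-0.165,-0.264,-110,0],
  [-0.272,-0.165,-0.264,-120,0],
  [-0.272,-0.165,-0.264,-130,0],
  [-0.272,-0.165,-0.264,-140,0],
  [-0.272,-0.165,-0.264,-150,0],
  [-0.272,-0.165,-0.264,-160,0],
  [-0.272,-0.165,-0.264,-163,0],
  [-0.272,-0.165,-0.264,-163,0],
])

```text
t: 13.5
tcp_pos: [0.6201, 0.0074, 0.1799]
eef_rot: [-1.571, 0.0, 0.042]
force: [0.5, 0.4, -2.1]
opening: 0.271
```

Run:
```python
from h import *
show()
st=pose()[:2]
im=cams.grab_frame('wrist'); crop(im,0,0,560,420,1,'pics/w7.png')
np.save('st7.npy',np.c_[st[0],st[1]])
delta([.620,.0072,.10],2.4)
```

```text
t 13.5 tcp [0.6201 0.0074 0.1799] rpy [-9.001e+01  1.000e-02  2.420e+00] F [ 0.49  0.37 -2.07] op 0.271 q [-0.42  0.5   0.48  1.69 -0.26  1.02  0.19]
delta mm [-0.2 79.8 -0.2] turn -0.04 (mod 360)
```

View pics/w7.png

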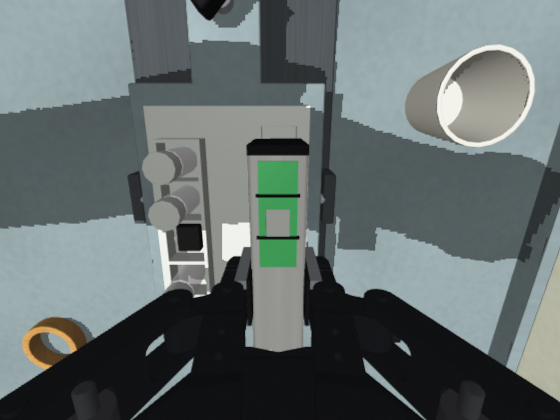

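Run:
```python
from h import *
np.set_printoptions(precision=4,suppress=True)
a=np.load('st7.npy'); st=(a[:,:3],a[:,3])
zt=st[1][2]-.0156+.044
P=p2w('wrist',[(277.5,195.5),(277.5,237.5),(277.5,153.5),(249,150),(306,150),(253,340),(303,340)],zt,st)
T=(P-st[1])@st[0]; print('tool frame',T*1000)
im=cv2.imread('pics/w7.png')[:,:,::-1]
crop(im,225,100,330,180,7,'pics/w7c.png')
im=cams.grab_frame('side'); crop(im,200,80,380,240,3.5,'pics/s7.png')
```

```text
tool frame [[ -0.5091 -28.405   44.5531]
 [ -0.5207 -28.4029  26.1675]
 [ -0.4985 -28.407   61.4063]
 [-11.5466 -28.4061  62.7526]
 [ 10.5537 -28.4081  62.7425]
 [-12.2492 -28.3959 -26.5798]
 [ 11.6215 -28.398  -26.6119]]
```

View pics/w7c.png

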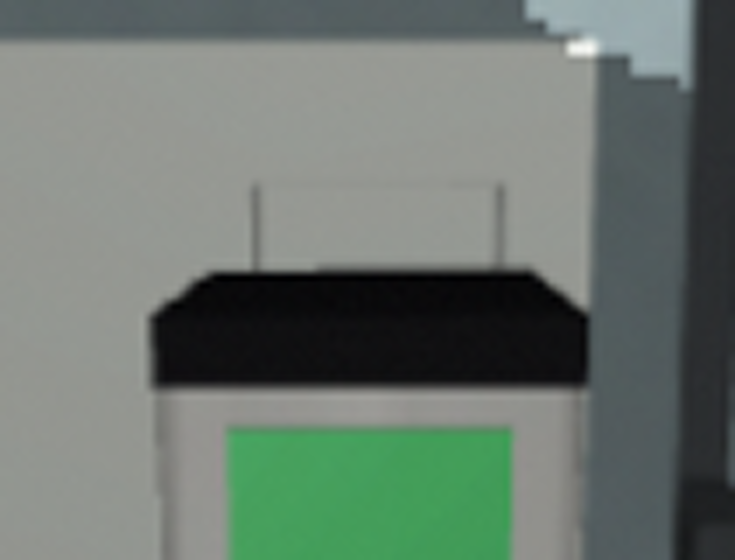

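View pics/s7.png

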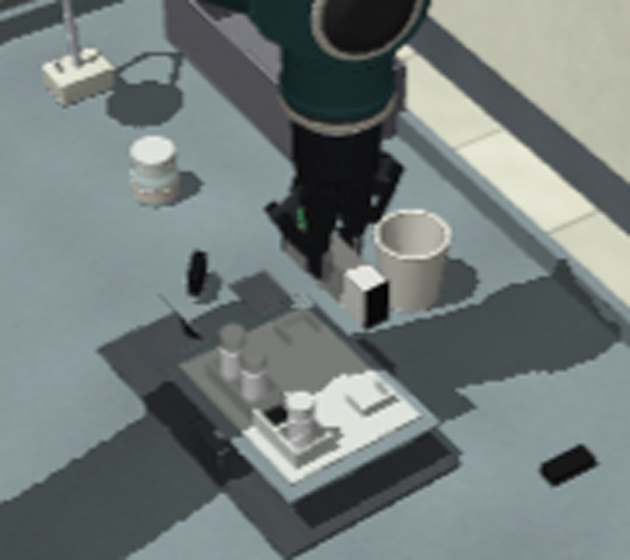

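Run:
```python
from h import *
np.set_printoptions(precision=4,suppress=True)
a=np.load('st7.npy'); st=(a[:,:3],a[:,3])
P=p2w('wrist',np.array([(253,185),(504,185)])/7+[225,100]-.43,.0708,st)
print(P,(P-st[1])@st[0]*1000)
```

```text
[[0.6027 0.076  0.0708]
 [0.6327 0.0772 0.0708]] [[-14.4862 109.098   69.2447]
 [ 15.4889 109.0954  69.2336]]
```

Call:
apply_moves([
  [0.001,0.05,0.001,0,0],
  [0.001,0.08,0.001,0,0],
  [0.001,0.088,0.001,0,0],
  [0.001,0.093,0.001,0,0],
  [0.001,0.097,0.001,0,0],
  [0.001,0.1,0.001,0,0],
  [0.001,0.1,0.001,0,0],
])

```text
t: 14.48
tcp_pos: [0.6213, 0.0087, 0.08]
eef_rot: [-1.571, -0.0, 0.043]
force: [-0.6, -0.3, -1.8]
opening: 0.27
```

Run:
```python
from h import *
show()
im=cams.grab_frame('wrist'); crop(im,0,0,560,420,1,'pics/w8.png')
```

```text
t 14.47 tcp [0.6213 0.0087 0.08  ] rpy [-9.00e+01 -2.00e-02  2.46e+00] F [-0.62 -0.32 -1.82] op 0.27 q [-0.38  0.62  0.43  1.75 -0.33  0.84  0.25]
```

View pics/w8.png

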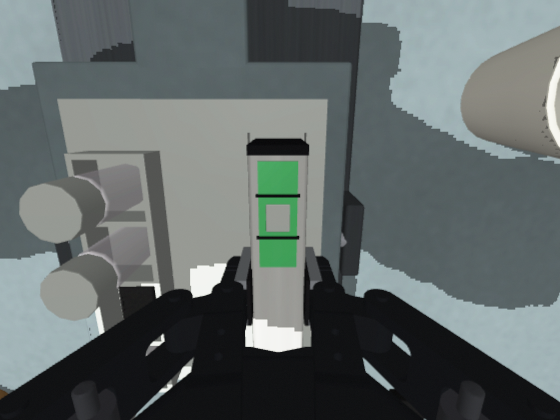

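Call:
apply_moves([
  [0,0.002,0,0,0],
  [0,0.003,0,0,0],
  [0,0.003,0,0,0],
  [0,0.003,0,0,0.5],
  [0,0.003,0,0,0.5],
  [0,0.003,0,0,0.5],
  [0,0.003,0,0,0.5],
])

```text
t: 15.4
tcp_pos: [0.6213, 0.0086, 0.0768]
eef_rot: [-1.571, -0.0, 0.043]
force: [0.3, 0.7, 0.6]
opening: 0.501
```

Run:
```python
from h import *
show()
im=cams.grab_frame('wrist'); crop(im,0,0,560,420,1,'pics/w9.png')
```

```text
t 15.4 tcp [0.6213 0.0086 0.0768] rpy [-90.01  -0.     2.46] F [0.31 0.65 0.62] op 0.501 q [-0.38  0.63  0.43  1.75 -0.33  0.84  0.25]
```

View pics/w9.png

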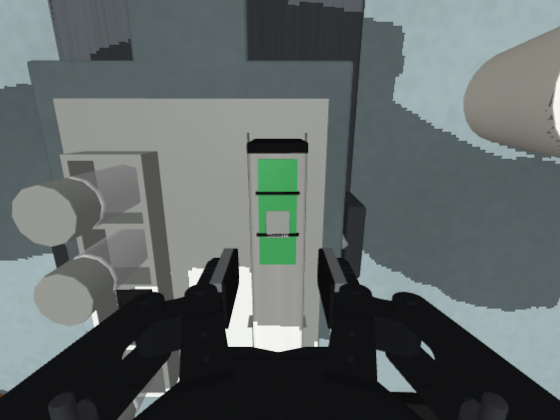

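Call:
apply_moves([
  [0,-0.02,0,0,0.5],
  [0,-0.07,0,0,0.6],
  [0,-0.12,0.03,0,1],
  [-0.015,-0.12,0.09,0,1],
  [-0.03,-0.12,0.1,0,1],
  [-0.03,-0.12,0.1,0,1],
  [-0.03,-0.12,0.1,0,1],
])

```text
t: 16.32
tcp_pos: [0.5874, 0.1061, 0.1974]
eef_rot: [-1.571, -0.001, 0.042]
force: [0.0, -1.2, 0.3]
opening: 1.002
```

Run:
```python
from h import *
show()
st=pose()[:2]
im=cams.grab_frame('wrist'); crop(im,0,0,560,420,1,'pics/w10.png')
np.save('st10.npy',np.c_[st[0],st[1]])
```

```text
t 16.32 tcp [0.5874 0.1061 0.1974] rpy [-9.002e+01 -4.000e-02  2.380e+00] F [ 0.04 -1.19  0.27] op 1.002 q [-0.6   0.43  0.48  1.73 -0.23  1.03  0.  ]
```

View pics/w10.png

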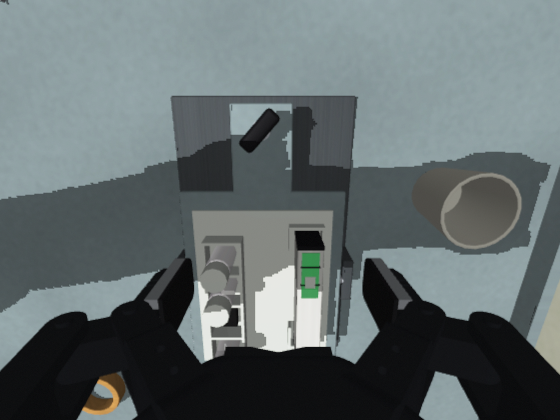

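Run:
```python
from h import *
np.set_printoptions(precision=4,suppress=True)
im=cv2.imread('pics/w10.png')[:,:,::-1]
big=im[90:170,220:310].astype(float)*2.5
crop(np.clip(big,0,255).astype(np.uint8),0,0,90,80,8,'pics/w10f.png')
a=np.load('st10.npy'); st=(a[:,:3],a[:,3])
for z in (.07,.08,.09,.1): print(z,p2w('wrist',(260,130),z,st),p2w('top',(180.4,203.2),z))
```

```text
0.07 [[0.5686 0.1708 0.07  ]] [[0.5736 0.1706 0.07  ]]
0.08 [[0.5692 0.1711 0.08  ]] [[0.5711 0.1688 0.08  ]]
0.09 [[0.5697 0.1715 0.09  ]] [[0.5686 0.1669 0.09  ]]
0.1 [[0.5703 0.1718 0.1   ]] [[0.5661 0.1651 0.1   ]]
```

View pics/w10f.png

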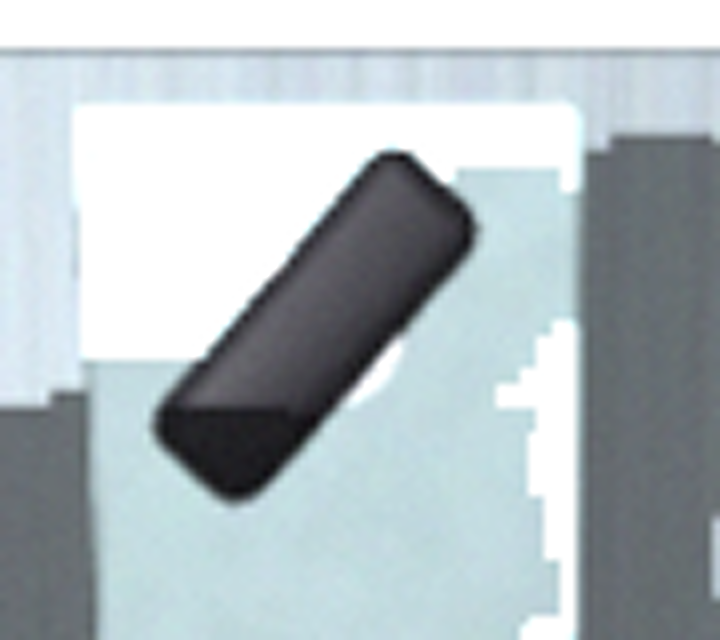

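Run:
```python
from h import *
np.set_printoptions(precision=2,suppress=True)
a=np.load('st10.npy'); st=(a[:,:3],a[:,3])
q=np.array([(432,188),(198,462)])/8+[220,90]-.44
e=p2w('wrist',q,.085,st); d=e[0]-e[1]; print(e,np.linalg.norm(d),np.degrees(np.arctan2(d[1],d[0])))
q=np.array([(390,150),(475,225),(240,502),(152,425)])/8+[220,90]-.44
import itertools
for zt in (.075,.08,.085,.09,.095,.1):
    c=p2w('wrist',q.mean(0),zt,st)[0]
    th=np.radians(49);ux=np.array([np.cos(th),np.sin(th),0])*.02;uy=np.array([-np.sin(th),np.cos(th),0])*.007
    cor=np.array([c+i*ux+j*uy+[0,0,k] for i in(-1,1) for j in(-1,1) for k in(0,-.026)])
    S=(w2p('side',cor)+.46-[235,140])*12
    Tq=(w2p('top',cor)+.47-[165,185])*18
    W=p2w('wrist',q,zt,st)
    print(zt,c,'side u',S[:,0].min(),S[:,0].max(),'v',S[:,1].min(),S[:,1].max(),'top',Tq.min(0),Tq.max(0),'len',np.linalg.norm(W[0]-W[3])*1e3,np.linalg.norm(W[1]-W[2])*1e3,np.linalg.norm(W[0]-W[1])*1e3)
```

```text
[[0.58 0.19 0.09]
 [0.56 0.16 0.09]] 0.037913059224309896 50.28328894924328
0.075 [0.57 0.17 0.08] side u 211.87142589421376 289.66465054299056 v 171.50880690411714 337.2591402516242 top [144.91 249.29] [443.41 520.22] len 39.60708256709215 39.905275087250466 12.027575246454456
0.08 [0.57 0.17 0.08] side u 211.61692245278903 289.5667934121725 v 157.6350450791275 323.6447443756733 top [136.87 239.24] [436.57 511.27] len 38.85898231598615 39.151542563208686 11.800397896372537
0.085 [0.57 0.17 0.09] side u 211.36140816866566 289.46855716737946 v 143.7069938082135 309.97682067671553 top [128.77 229.11] [429.68 502.25] len 38.110882064880165 38.397810039166885 11.57322054629062
0.09 [0.57 0.17 0.09] side u 211.1048770075248 289.3699396012132 v 129.7243338064659 296.25505284932035 top [120.62 218.91] [422.75 493.17] len 37.3627818137741 37.64407751512508 11.346043196208722
0.095 [0.57 0.17 0.1 ] side u 210.84732288692567 289.27093848910727 v 115.686743280369 282.4791220910022 top [112.4  208.63] [415.76 484.02] len 36.614681562668196 36.89034499108335 11.118865846126717
0.1 [0.57 0.17 0.1 ] side u 210.5887396758195 289.17155158915625 v 101.59389790311297 268.6487070775245 top [104.12 198.28] [408.73 474.81] len 35.866581311562186 36.13661246704155 10.891688496044798
```

Call:
apply_moves([
  [0,0,-0.05,0,1],
  [0,0,-0.05,0,1],
  [0,0,-0.05,0,1],
  [0,0,-0.05,0,1],
  [0,0,-0.05,0,1],
  [0,0,-0.05,0,1],
  [0,0,-0.05,0,1],
  [0,0,-0.05,0,1],
])

```text
t: 17.38
tcp_pos: [0.5891, 0.0574, 0.1968]
eef_rot: [-1.571, -0.0, 0.043]
force: [0.0, -0.3, 0.4]
opening: 1.003
```

Run:
```python
from h import *
show()
st=pose()[:2]
im=cams.grab_frame('wrist'); crop(im,0,0,560,420,1,'pics/w11.png')
np.save('st11.npy',np.c_[st[0],st[1]])
crop(im,270,160,350,260,6,'pics/w11c.png')
delta([.570,.171,.13],-40.5)
```

```text
t 17.38 tcp [0.5891 0.0574 0.1968] rpy [-90.    -0.     2.46] F [ 0.01 -0.28  0.36] op 1.003 q [-0.53  0.43  0.49  1.75 -0.23  1.02  0.09]
delta mm [-14.2  66.8 114.4] turn 42.96 (mod 360)
```

View pics/w11.png

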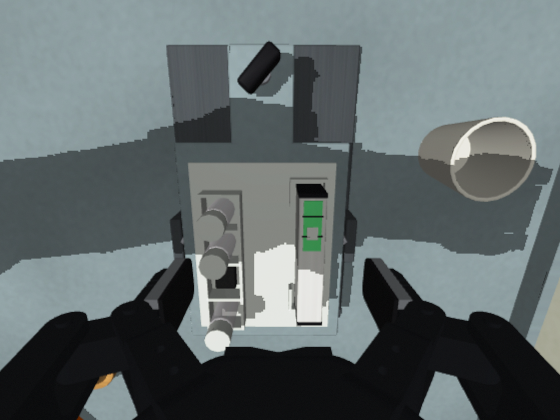

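View pics/w11c.png

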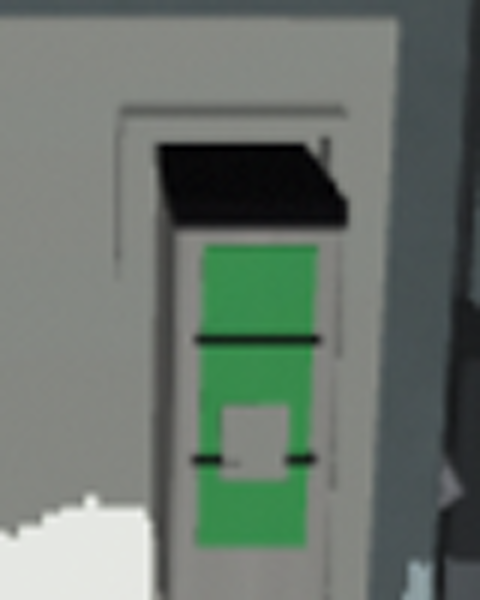

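Call:
apply_moves([
  [-0.007,0,0.057,10,0.6],
  [-0.014,0,0.1145,20,0.6],
  [-0.014,0.03,0.1145,30,0.6],
  [-0.014,0.067,0.1145,40,0.6],
  [-0.014,0.067,0.1145,43,0.6],
  [-0.014,0.067,0.1145,43,0.6],
  [-0.014,0.067,0.1145,43,0.6],
])

```text
t: 18.3
tcp_pos: [0.5705, 0.1712, 0.1302]
eef_rot: [-1.57, -0.0, -0.706]
force: [0.9, 1.1, -0.3]
opening: 0.597
```

Run:
```python
from h import *
show()
st=pose()[:2]
im=cams.grab_frame('wrist'); crop(im,0,0,560,420,1,'pics/w12.png')
np.save('st12.npy',np.c_[st[0],st[1]])
crop(np.clip(im[150:300,200:360].astype(float)*2,0,255).astype(np.uint8),0,0,160,150,4,'pics/w12c.png')
delta([.570,.171,.06],-40.5)
```

```text
t 18.3 tcp [0.5705 0.1712 0.1302] rpy [-8.996e+01 -2.000e-02 -4.046e+01] F [ 0.91  1.05 -0.3 ] op 0.597 q [-0.79  0.54  0.59  1.79 -0.37  0.92 -0.74]
delta mm [-0.3 70.3 -0.5] turn 0.03 (mod 360)
```

View pics/w12.png

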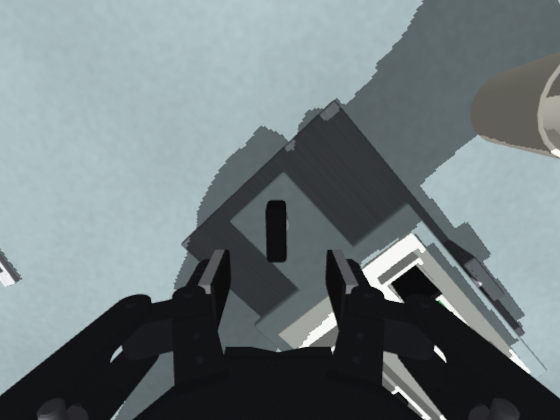

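View pics/w12c.png

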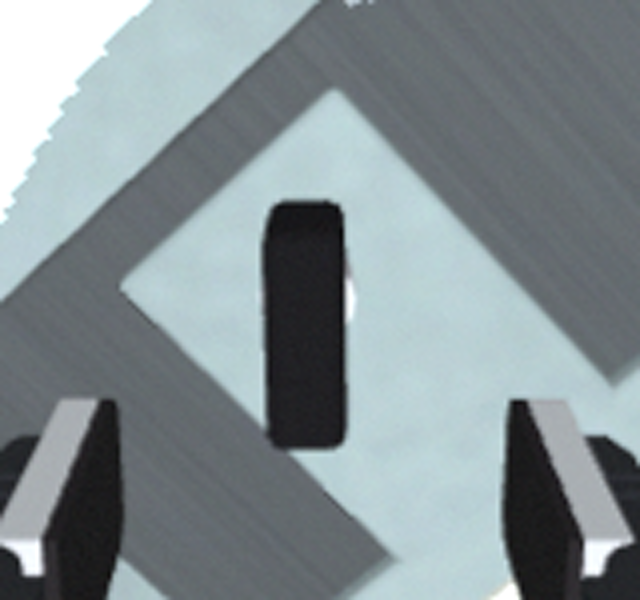

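Run:
```python
from h import *
a=np.load('st12.npy'); st=(a[:,:3],a[:,3])
for z in (.082,.086,.09):
  P=p2w('wrist',np.array([(305,228),(306,448)])/4+[200,150]-.4,z,st); print(z,(P-st[1])@st[0]*1000,P.mean(0))
```

```text
0.082 [[ -1.4164789   48.24228773  16.92331892]
 [ -1.32942536  48.21437961 -24.86164534]] [0.56691726 0.16909134 0.082     ]
0.086 [[ -1.39376386  44.2430865   18.10868085]
 [ -1.30853734  44.21576409 -22.79933279]] [0.56798483 0.17031154 0.086     ]
0.09 [[ -1.37104882  40.24388526  19.29404278]
 [ -1.28764931  40.21714857 -20.73702023]] [0.5690524  0.17153174 0.09      ]
```

Call:
apply_moves([
  [-0.001,0.04,-0.001,0,0.6],
  [-0.001,0.06,-0.001,0,0.6],
  [-0.001,0.067,-0.001,0,0.6],
  [-0.001,0.068,-0.001,0,0.6],
  [-0.001,0.068,-0.001,0,0],
  [-0.001,0.068,-0.001,0,0],
  [-0.001,0.068,-0.001,0,0],
  [-0.001,0.068,-0.001,0,0],
], squeeze=60)

```text
t: 19.35
tcp_pos: [0.5693, 0.1712, 0.0627]
eef_rot: [-1.57, -0.0, -0.707]
force: [-3.1, -0.8, 7.5]
opening: 0.161
```

Run:
```python
from h import *
show()
im=cams.grab_frame('wrist'); crop(im,0,0,560,420,1,'pics/w13.png')
```

```text
t 19.35 tcp [0.5693 0.1712 0.0627] rpy [-8.994e+01 -3.000e-02 -4.053e+01] F [-3.07 -0.85  7.52] op 0.161 q [-0.75  0.63  0.54  1.83 -0.44  0.8  -0.69]
```

View pics/w13.png

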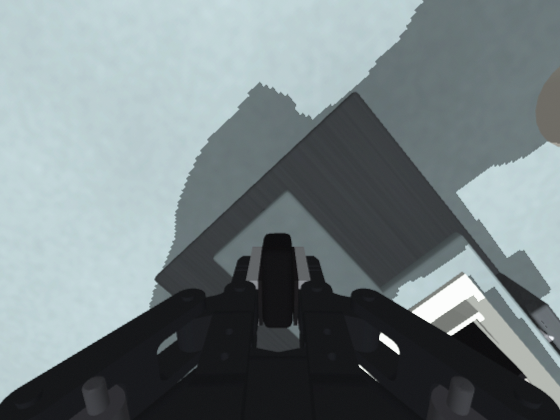

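Call:
apply_moves([
  [0,0,0,6,0],
  [0,-0.0005,0,12,0],
  [0,-0.001,0,18,0],
  [0,-0.001,0,24,0],
  [0,-0.0015,0,30,0],
  [0,-0.002,0,36,0],
  [0,-0.002,0,42,0],
  [0,-0.0025,0,48,0],
  [0,-0.003,0,53,0],
  [0,-0.003,0,53,0],
  [0,-0.003,0,53,0],
])

```text
t: 20.78
tcp_pos: [0.5695, 0.1705, 0.0657]
eef_rot: [-1.569, -0.0, -1.633]
force: [-1.2, -3.4, 7.1]
opening: 0.16
```

Run:
```python
from h import *
show()
im=cams.grab_frame('wrist'); crop(im,0,0,560,420,1,'pics/w14.png')
im=cams.grab_frame('side'); crop(im,200,80,380,240,3.5,'pics/s14.png')
im=cams.grab_frame('top'); crop(im,160,130,310,250,5,'pics/t14.png')
```

```text
t 20.77 tcp [0.5695 0.1705 0.0657] rpy [-8.992e+01 -1.000e-02 -9.357e+01] F [-1.21 -3.45  7.12] op 0.16 q [-0.9   0.7   0.76  1.83 -0.63  0.86 -1.46]
```

View pics/w14.png

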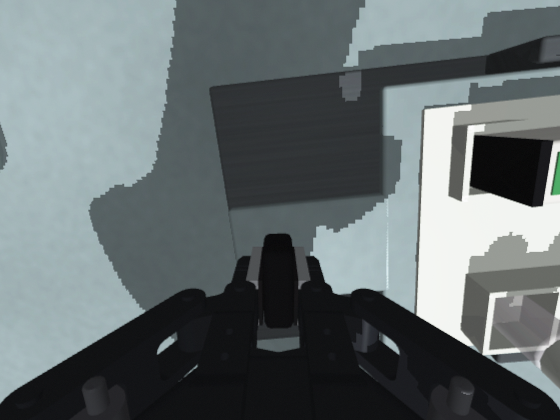

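View pics/s14.png

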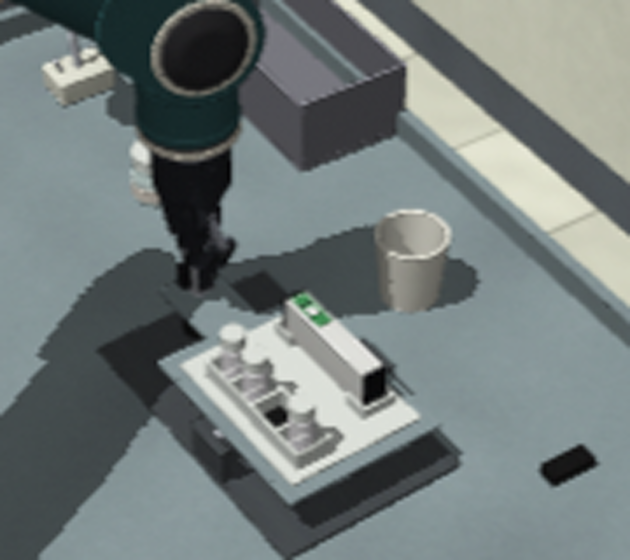

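View pics/t14.png

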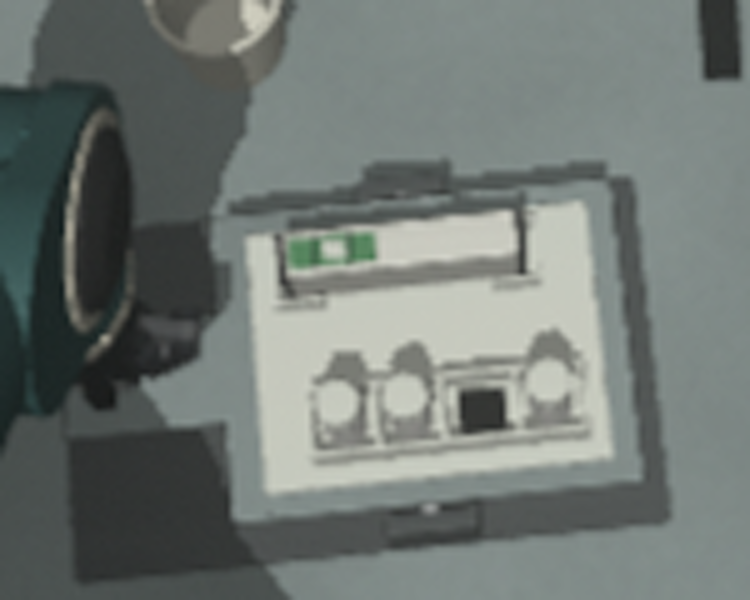

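Call:
apply_moves([
  [0,0,0,0,0.5],
  [0,0,0,0,0.5],
  [0,0,0,0,0.5],
  [0,-0.03,0,0,0.5],
  [0,-0.08,0,0,0.5],
  [0,-0.11,0,0,0.3],
  [0.03,-0.11,0.01,-10,0],
  [0.06,-0.11,0.025,-20,0],
  [0.1,-0.11,0.04,-30,0],
  [0.14,-0.11,0.055,-40,0],
  [0.159,-0.11,0.061,-50,0],
  [0.159,-0.11,0.061,-60,0],
  [0.159,-0.1,0.061,-70,0],
  [0.159,-0.09,0.061,-80,0],
  [0.159,-0.085,0.061,-90,0],
  [0.159,-0.085,0.061,-96,0],
  [0.159,-0.085,0.061,-96,0],
  [0.159,-0.085,0.061,-96,0],
])

```text
t: 23.18
tcp_pos: [0.6199, 0.0085, 0.1499]
eef_rot: [-1.571, -0.0, 0.04]
force: [-0.6, 0.3, 0.9]
opening: 0.003
```

Run:
```python
from h import *
show()
st=pose()[:2]
im=cams.grab_frame('wrist'); crop(im,0,0,560,420,1,'pics/w15.png')
np.save('st15.npy',np.c_[st[0],st[1]])
delta([.6212,.0082,.108],2.4)
```

```text
t 23.18 tcp [0.6199 0.0085 0.1499] rpy [-90.01  -0.     2.31] F [-0.59  0.29  0.87] op 0.003 q [-0.41  0.53  0.46  1.71 -0.28  0.96  0.2 ]
delta mm [ 1.3 41.9 -0.5] turn -0.06 (mod 360)
```

View pics/w15.png

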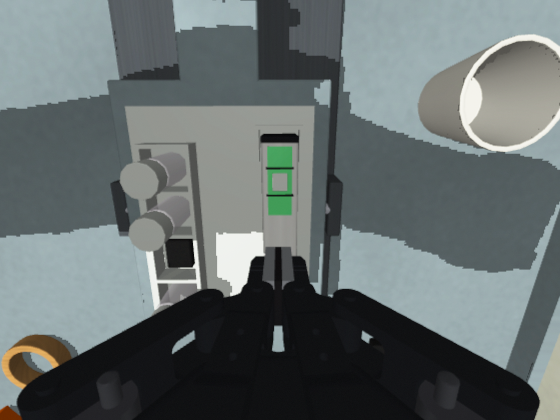

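Run:
```python
from h import *
im=cv2.imread('pics/w15.png')[:,:,::-1]
crop(im,240,110,320,270,4.5,'pics/w15c.png')
a=np.load('st15.npy'); st=(a[:,:3],a[:,3])
P=p2w('wrist',[(279.5,168.5),(279.5,195)],.104,st); print((P-st[1])@st[0]*1000)
```

```text
[[ 0.81677154 45.85839738 43.69107313]
 [ 0.8413196  45.85998794 25.86825203]]
```

View pics/w15c.png

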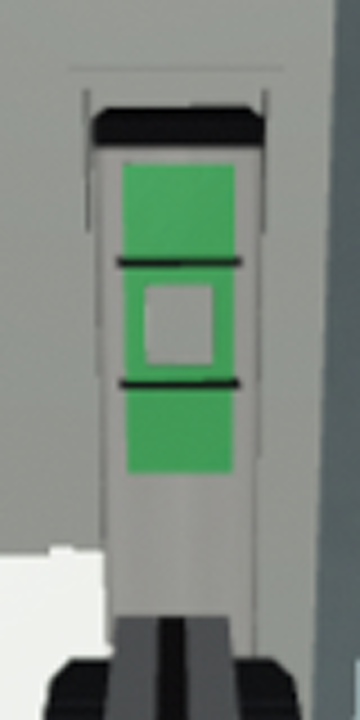

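Call:
apply_moves([
  [0.001,0.02,-0.001,0,0],
  [0.001,0.035,-0.001,0,0],
  [0.001,0.041,-0.001,0,0],
  [0.001,0.043,-0.001,0,0],
  [0.001,0.044,-0.001,0,0],
  [0.001,0.0445,-0.001,0,0],
  [0.001,0.0445,-0.001,0,0],
  [0.001,0.0445,-0.001,0,0],
])

```text
t: 24.22
tcp_pos: [0.621, 0.0076, 0.1055]
eef_rot: [-1.571, -0.0, 0.043]
force: [0.8, 0.0, -0.5]
opening: 0.001
```

Call:
apply_moves([
  [0,0.0005,0,0,0],
  [0,0.001,0,0,0],
  [0,0.0015,0,0,0],
  [0,0.002,0,0,0],
  [0,0.002,0,0,0],
  [0,0.002,0,0,0],
])

```text
t: 24.98
tcp_pos: [0.6212, 0.0076, 0.1041]
eef_rot: [-1.571, -0.001, 0.043]
force: [-2.2, 0.7, 12.4]
opening: -0.002
```

Call:
apply_moves([
  [0,-0.0003,0,0,0],
  [0,-0.0003,0,0,0],
  [0,-0.0003,0,0,0],
  [0,-0.0003,0,0,0],
])

```text
t: 25.48
tcp_pos: [0.6211, 0.0076, 0.1041]
eef_rot: [-1.571, -0.0, 0.043]
force: [-2.2, 0.2, 7.4]
opening: -0.002
```

Run:
```python
from h import *
for i in range(5):
    show(); im=cams.grab_frame('wrist')
st=pose()[:2]
crop(im,0,0,560,420,1,'pics/w16.png'); crop(im,220,100,330,290,3.1,'pics/w16c.png')
```

```text
t 25.48 tcp [0.6211 0.0076 0.1041] rpy [-8.999e+01 -3.000e-02  2.460e+00] F [-2.21  0.17  7.38] op -0.002 q [-0.38  0.59  0.44  1.74 -0.31  0.88  0.23]
t 25.52 tcp [0.6211 0.0076 0.1041] rpy [-8.999e+01 -2.000e-02  2.460e+00] F [-3.07  0.13  8.55] op 0.002 q [-0.38  0.59  0.44  1.74 -0.31  0.88  0.23]
t 25.57 tcp [0.6211 0.0076 0.1041] rpy [-8.999e+01 -3.000e-02  2.460e+00] F [-2.6   0.42  7.77] op 0.001 q [-0.38  0.59  0.44  1.74 -0.31  0.88  0.23]
t 25.62 tcp [0.6211 0.0076 0.1041] rpy [-8.999e+01 -3.000e-02  2.460e+00] F [-2.15  0.63  8.72] op 0.0 q [-0.38  0.59  0.44  1.74 -0.31  0.88  0.23]
t 25.68 tcp [0.6211 0.0076 0.1041] rpy [-8.999e+01 -3.000e-02  2.450e+00] F [-2.44  0.44  7.67] op -0.003 q [-0.38  0.59  0.44  1.74 -0.31  0.88  0.23]
```

View pics/w16.png

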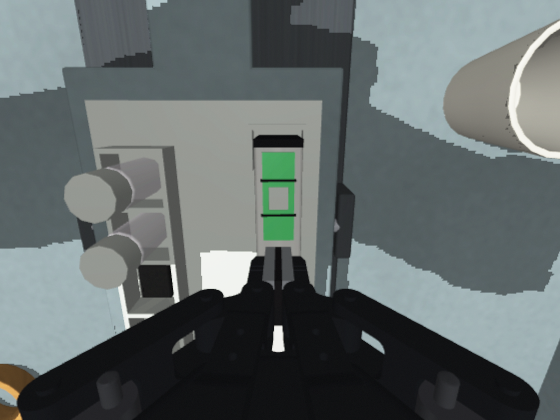

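View pics/w16c.png

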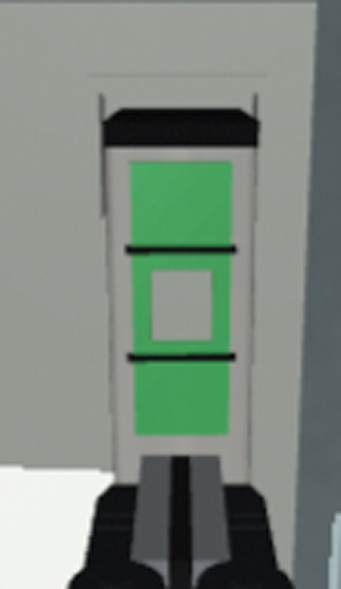

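Call:
apply_moves([
  [0,0.00014,0,0,0],
  [0,0.00014,0,0,0],
  [0,0.00014,0,0,0],
  [0,0.00014,0,0,0],
  [0,0.00014,0,0,0],
  [0,0.00014,0,0,0],
  [0,0.00014,0,0,0],
  [0,0.00014,0,0,0],
  [0,0.00014,0,0,0],
  [0,0.00014,0,0,0],
  [0,0.00014,0,0,0],
  [0,0.00014,0,0,0],
])

```text
t: 27.22
tcp_pos: [0.6212, 0.0076, 0.1041]
eef_rot: [-1.571, -0.001, 0.043]
force: [-3.0, 0.3, 9.9]
opening: -0.0
```

Run:
```python
from h import *
for i in range(4):
    show(); im=cams.grab_frame('wrist')
crop(im,220,100,330,290,3.1,'pics/w17c.png')
im=cams.grab_frame('top'); crop(im,0,0,560,420,1,'pics/t17.png')
im=cams.grab_frame('side'); crop(im,200,80,380,240,3.5,'pics/s17.png')
```

```text
t 27.23 tcp [0.6212 0.0076 0.1041] rpy [-8.999e+01 -4.000e-02  2.460e+00] F [-3.01  0.31  9.89] op -0.0 q [-0.38  0.59  0.44  1.74 -0.31  0.88  0.23]
t 27.27 tcp [0.6212 0.0076 0.1041] rpy [-8.999e+01 -3.000e-02  2.450e+00] F [-3.88  0.54  9.53] op -0.004 q [-0.38  0.59  0.44  1.74 -0.31  0.88  0.23]
t 27.32 tcp [0.6212 0.0076 0.1041] rpy [-8.999e+01 -4.000e-02  2.460e+00] F [-2.91  0.66  9.35] op 0.0 q [-0.38  0.59  0.44  1.74 -0.31  0.88  0.23]
t 27.38 tcp [0.6212 0.0076 0.1041] rpy [-8.999e+01 -4.000e-02  2.460e+00] F [-3.3  -0.42  9.76] op 0.003 q [-0.38  0.59  0.44  1.74 -0.31  0.88  0.23]
```

View pics/w17c.png

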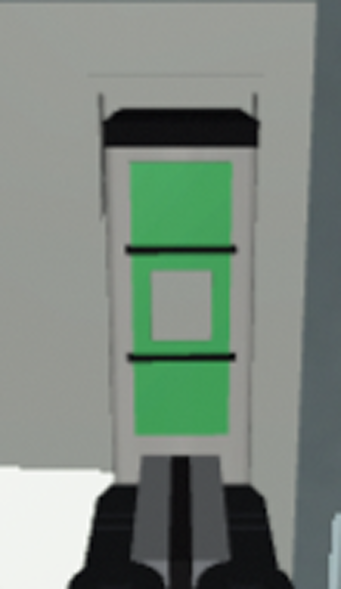

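View pics/t17.png

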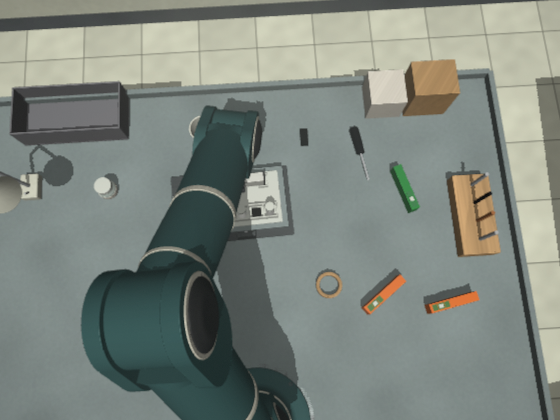

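View pics/s17.png

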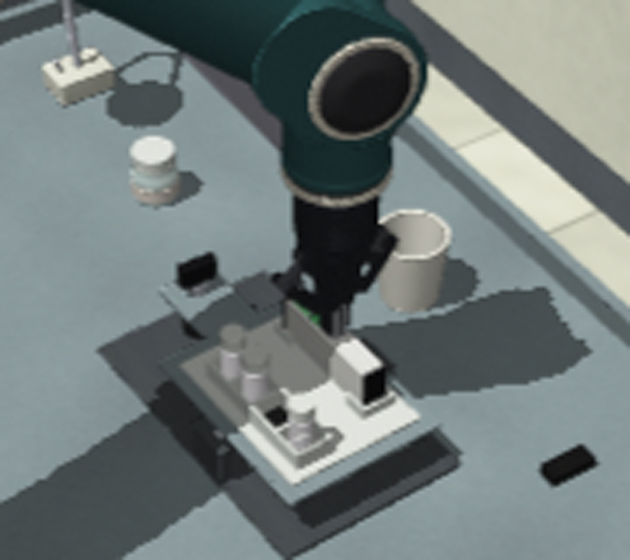

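The wrist view shows the bubble centred, about 0.4 mm off. The top and side views show the vial upright in its cell and the foot free. I see nothing else disturbed, and the push is steady at about 9.6 N, so I'll hand in.

Run:
```python
from h import *
show(); print(ctrl.finish_job())
```

```text
t 27.52 tcp [0.6212 0.0076 0.1041] rpy [-8.999e+01 -4.000e-02  2.460e+00] F [-2.94 -0.13  9.72] op 0.003 q [-0.38  0.59  0.44  1.74 -0.31  0.88  0.23]
the job is handed in; nothing more can be done
None
```

The job was done in the order asked and handed in at 27.5 s. I stood the vial in the empty cell and laid the level bubble up in the bay, with the bubble end towards the foot. I let go and turned the foot about 53° clockwise (0.93 rad). Then I released it and pressed the middle of the level's top with shut fingers.

**Last checks:**
- **Bubble:** it sat about 0.4 mm from midway between the lines while I pressed, and did not move between the last two pictures about 1.8 s apart.
- **Push:** it held steady at 9.4 to 9.9 N vertically. There was also a sideways force of about 3 N along x, which I did not remove.
- **Vial and foot:** the vial was upright in its cell and the foot was free.
- **Other things:** the cup is mostly hidden in the last top picture and the tweezers are hidden by the arm. I saw no sign that anything on the cart had moved.

**Disagreements:**
- The level lay mostly along world y, about 20° off it, and not roughly along world x as the task text said. It was clearly the aluminium one, so I used it.
- The wrist and top cameras differed by 2 to 4 mm. I worked from the wrist camera.

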